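# Drop the flip stop and seat the carving blank against it

### The arm

A 6-joint arm with a two-finger parallel gripper is mounted at the origin on the work surface. World frame = base frame: x ahead of the robot, y to its left, z up, the work surface at z = 0. Lengths are in m, angles in degrees, forces in N, time in s.
With the tool pointing down it reaches from about 0.25 to 0.775 m from the base axis. Payload 4 kg.
Tool frame: the origin (TCP) lies on the centre line of the jaws, within the pads' length; the fingertips stand manip.tips_ahead ahead of it and the grasp point (between the pads) lies 5 mm behind it (manip.tips_ahead is the distance from the TCP to the fingertips, in m); z points along the fingers, y is the line along which they close (so a half turn about z gives the same grasp; the last joint's range is limited). The gripper opens to 94 mm and grips with 3 to 60 N. Pads are 16 mm wide; open, the fingers measure 119 mm over their backs; the gripper's body (75 mm by 177 mm) begins 78 mm behind the grasp point.
Start: joints at [63.192, 4.996, 78.535, -0, 96.463, -5.907], TCP at [0.196, 0.514, 0.22] pointing down, gripper open.
Joint ranges: [-177.83, 177.83], [-43.37, 116.18], [15.69, 146.23], [-61.86, 241.86], [9.47, 152.12], [-147.06, 147.06]. Speed limits (degrees/s): [159.86, 159.86, 180, 180, 180, 180].

### API

Orientations are given as a 3x3 rotation matrix whose columns are the frame's x, y, z axes.
In Python, from workcell import manip, viewer gives the robot as it stands.
- The arm moves only by the shell command python3 -m crank 'ROWS' [FORCE]. ROWS is JSON, a list of rows, each an object of numbers: "jaw": the opening, from 0 (shut) to 1 (fully open); "dx", "dy", "dz": the shift along the tool's x, y, z in units of 250 mm (1.0 is 250 mm); "yaw": the turn about the tool's z in units of 45 degrees (1.0 is 45 degrees). In form: [{"jaw": .., "dx": .., "dy": .., "dz": .., "yaw": ..}, ...]. A call has 1 to 10 rows; each row shifts and turns the commanded pose from where the row before left it, along the tool's axes as they then stand; what a row does not reach is not made up. A row lasts 1/10 s, in which the tool goes at most 50 mm and 8.59 degrees, less where a joint would pass 70% of its speed; a pose out of reach is approached as far as the arm can. A call with a number of a shift or a turn outside -1 to 1 is refused whole. A call with a gripper value outside its range is refused whole. The fingers move at their own pace and stop on an object; FORCE is the grip in N (left out, the last holds). Time passes only in rows, so rows that do not move let the fingers close. It gives the time, the measured TCP pose, the force, the opening and the grip force at its end, in the units of the state.
- manip.state(): the state, without advancing time (a new reading comes with each control period).
- viewer.get_image(name): name is "side" or "top" or "wrist"; returns (picture, depth): 420x560x3 uint8, red, green, blue; 420x560 float32, m along the optical axis (not along the pixel's ray), 0 where there is no reading.
- viewer.camera_info(name): a dict with "fx", "fy", "cx", "cy" (pixels), "rvec" (rotation vector, rad) and "tvec" (3), from world to camera coordinates, as OpenCV has them. Camera axes: x right, y down, z forward; pixel columns grow to the right and rows downward; lengths in m; the calibration is good to about 2 mm. A picture is of the moment at which its call begins: read the wrist's pose just before it. camera_info takes no time and is no camera call; for the wrist camera it gives the pose at the moment of the call.
- manip.close_job(): hands the job in; it is judged then, once.
The state is a dict: "t": time; "joint_positions": joint angles; "dq": joint speeds; "joint_efforts": joint torques, N m; "tcp_pos": TCP position; "orientation": TCP orientation; "force": force on the tool from outside, world axes, zero at the start; "moment": the same for the moment, N m; "gripper_width": opening from 0.0 (shut) to 1.0 (fully open); "finger_force": force on a finger pad.
Only numpy, scipy, OpenCV 4.12 (cv2) and the standard library are available. Lean on these libraries where they do the work, as an engineer would, in place of code of your own. Each camera call takes 0.05 s, during which the arm holds its last target. There are 200 camera calls.

### The job

Set up the walnut blank for sawing: tip the red flip stop on the jig's fence forward past its snap point, so that it springs down in front of the fence, and leave the blue one up. Then stand the blank with its long side flush against the fence and slide it along until you feel its end meet the red stop's foot, press it home there for half a second with a push of about 10 N, and leave it let go, touching both fence and stop. Never load the stops with more than 15 N, and do not move the other things on the bench.

Things in the scene. Friction and masses are not known exactly. Their poses are not given: they have to be found in the camera images.
- jig: fixed bench jig: plywood board 200 (its x) x 400 (its y) x 18, with an aluminium fence 20 thick along its y, 20 high above the board (top 38 above the bench). Origin: centre of the board's underside. The fence's front face, towards -x where the blank goes, is at jig x = +40, its back at +60; the blank is flush with its centre at jig x = +20.
- red_stop: black carriage of the red flip stop, fixed on the fence top at jig x = +50, jig y = +140 or -140 (the blue one has the other end). Origin: centre of its underside, 38 above the bench; axes parallel to the jig's. The flap's hinge pin lies along y, 14 above this origin. With the blank touching the lowered foot its centre is 60 to 76 from this origin along y, towards the jig's middle.
- red_flap (a joint): red flap's angle: 0 = raised (arm up, leaning 0.43 rad back beyond vertical, to +x), as at the start; 2.0 = down (arm level towards jig -x). Over-centre spring: below about 1.0 it springs to 0, above to 2.0. Torque at the stops about 0.2 N m (4 N at 55 from the pin), nothing at 1.0. Pushed to jig -x on the back of the raised arm it tips over.
- red_tab (a point): end of the red flap's arm, 75 from the pin; arm 16 wide (y), 10 thick, its last 35 a bare tab. Square to it a foot, 16 to 40 from the pin, 36 wide in y, 30 long; down, it hangs before the fence to 4 above the board, and its side face stops the blank. The foot is locked off-centre in y by up to 8 either way: this setting differs each time and is not reported, so feel for it.
- blue_stop: black carriage of the blue flip stop: same shape, at the other end of the fence
- blue_flap (a joint): angle of the blue flap, same meaning; raised (0) at the start and to be left so
- blank_center (a point): centre of the carving blank: dark walnut block with a pale stripe, 40 (its x) x 100 (its y, long side) x 60 tall, 0.12 to 0.24 kg, standing upright and askew on the jig's board before the fence, centre 48 above the bench. Axes are the block's own. It stands 40 above the fence top, so it can be gripped across its 40 by the upper part even at the fence.
- blank: the same blank, origin at the centre of its underside (18 above the bench when on the board)
- mallet: black rubber-headed mallet with a wooden handle lying flat, head 60 x 105 x 60, 290 long; origin under the head; not to be moved
- chisel_wood: wood-handled chisel lying flat, 240 long, 26 high; not to be moved
- chisel_blue: blue-handled chisel lying flat, 240 long, 26 high; not to be moved
- glue: yellow glue bottle, 60 across, 150 tall; not to be moved
- mug: blue mug, 80 across, 95 tall; not to be moved
- pencil: flat yellow carpenter's pencil lying on the jig's board, 140 x 14 x 7; not to be moved
- offcut: small pale offcut lying on the jig's board, 45 x 35 x 22; not to be moved
Things that resemble listed ones, but are neither listed nor needed, are in the scene too. Of the things like the blank, leave any that is green; of the rest the smaller one is meant.

How it is judged (in metres and radians):
On the way, in this order (a step that is already met when the one before it is completed fails the run):
1. the red flap has sprung down to its stop (value of joint red_flap above 1.92 rad and value of joint blue_flap below 0.2 rad), for 0.2 s.
2. the blank, flush at the fence, is pressed against the red stop with 6 to 16 N for 0.3 s (value of joint red_flap above 1.92 rad and x of blank_center in the frame of jig between 0.017 and 0.022 m and (y of blank_center in the frame of red_foot between 0.065 and 0.07 m or y of blank_center in the frame of red_foot between -0.07 and -0.065 m) and angle between the y axis of blank and the y axis of jig, either way round below 0.035 rad and angle between blank's own z axis and vertical below 0.05 rad and height (world z) of blank_center below 0.051 m and contact force between blank and red_stop between 6 and 16 N), for 0.3 s.
At the end, for the whole second after the job is handed in: red flap down (over 1.92 rad), blue raised (under 0.2); blank upright and still on the board, along the fence within 0.035 rad and 2 mm of it (centre at jig x 17 to 22 mm), its end within 2 mm of the side face of the red flap's foot (red_foot; centres 65 to 70 mm apart along the fence) (all of step 1 and x of blank_center in the frame of jig between 0.017 and 0.022 m and (y of blank_center in the frame of red_foot between 0.065 and 0.07 m or y of blank_center in the frame of red_foot between -0.07 and -0.065 m) and angle between the y axis of blank and the y axis of jig, either way round below 0.035 rad and angle between blank's own z axis and vertical below 0.05 rad and height (world z) of blank_center below 0.051 m and linear speed of blank below 0.01 m/s); the robot touches nothing.
It fails at once if the blank is rammed into the red stop (over 16 N) (contact force between blank and red_stop above 16 N).
It fails at once if the robot pushes on the red stop with more than 16 N (contact force between the arm and red_stop above 16 N).
It fails at once if the fingers push on the red stop with more than 16 N (contact force between the fingers and red_stop above 16 N).
It fails at once if the blue stop is tipped (value of joint blue_flap above 0.4 rad).
It fails at once if another thing on the bench is moved more than 20 mm (distance of any of mallet, chisel_wood, chisel_blue, glue, mug, pencil, offcut from where it was at the start of the episode above 0.02 m).
It also fails if it takes over 54 s, if anything falls off the work surface, if the arm or the gripper's body presses on something with over 40 N, if the wrist force passes 120 N, or if a joint passes its speed limit or range.

## Working session

There is one attempt and no reset: what is moved stays moved. The work goes in short steps, Python scripts to look and compute and a shell command to move; the robot and the scene stay as the last step left them, time stands still between calls to the robot, and variables do not carry over. Pictures are saved under pics/ and viewed, at most 10 in all, crops included, and the job is handed in when it is done.

```bash
mkdir -p pics; ls
python3 - <<'E'
from workcell import manip, viewer
import cv2, numpy as np
print(manip.tips_ahead, manip.state())
for n in("top","side"):
    p,d=viewer.get_image(n); cv2.imwrite(f"pics/{n}0.png",p[:,:,::-1]); np.save(f"pics/{n}0.npy",d); print(viewer.camera_info(n))
E
```

```text
pics
0.014 {'t': 0.0, 'joint_positions': array([ 6.31913099e+01,  5.03706489e+00,  7.86243117e+01, -2.26790548e-03,
        9.64627028e+01, -5.90667620e+00]), 'dq': array([-0.06758899,  0.04768421, -0.06230853,  0.07822228, -0.00225058,
        0.01011519]), 'joint_efforts': array([-9.46435080e-06, -3.40185606e+01, -3.02426791e+01,  7.17873336e-02,
        3.31703515e-02, -1.58574053e-04]), 'tcp_pos': array([0.19599896, 0.51333173, 0.21832748]), 'orientation': array([[-9.34190274e-01,  3.56773943e-01, -9.41607216e-04],
       [ 3.56775138e-01,  9.34188255e-01, -1.95056882e-03],
       [ 1.83726274e-04, -2.15814446e-03, -9.99997654e-01]]), 'force': array([-0.56155833, -0.18510091,  0.06271191]), 'moment': array([0.01254462, 0.00208196, 0.04058892]), 'finger_force': 0.0, 'gripper_width': 1.0010475405274795}
{'fx': 519.7618973215054, 'fy': 519.7618973215054, 'cx': 277.4848635842433, 'cy': 215.0790016606244, 'rvec': array([ 2.14220065, -2.19989189,  0.05976977]), 'tvec': array([0.04565674, 0.49176094, 1.5312139 ])}
{'fx': 435.3633853132595, 'fy': 435.3633853132595, 'cx': 279.34577451232866, 'cy': 208.91118808587044, 'rvec': array([ 2.04830574, -0.86033187,  0.44368835]), 'tvec': array([-0.35127325,  0.30410122,  0.96517704])}
```

View pics/top0.png

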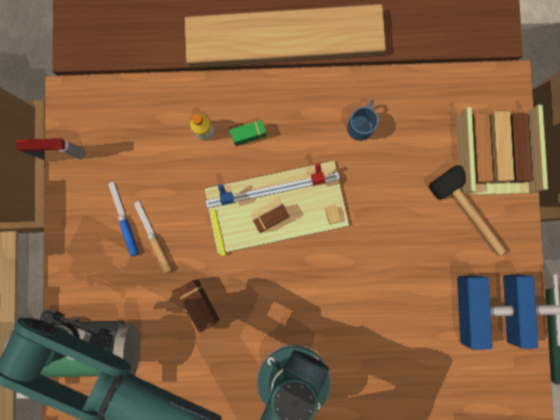

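View pics/side0.png

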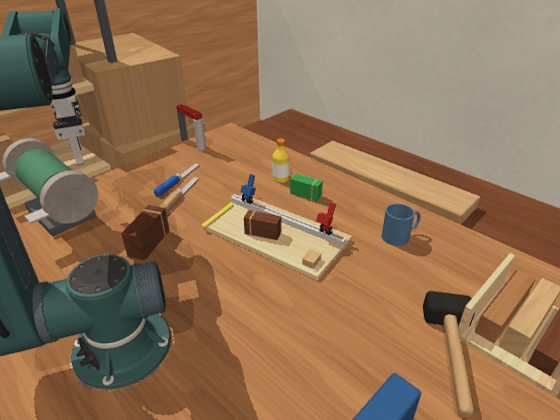

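Top view: the jig is centred near (277,208) with the fence on its upper side, the blue stop at (222,196) and the red stop at (318,176). The side view agrees.
Candidates for the blank: small walnut block on the jig (270,218), larger walnut block (198,306), green block (247,132). I choose the one on the jig, because it is the smaller and not green.

```bash
cat > h.py <<'E'
import cv2, numpy as np
from workcell import manip, viewer
def cam(n):
    c=viewer.camera_info(n); R=cv2.Rodrigues(np.array(c["rvec"]))[0]
    return c,R,np.array(c["tvec"])
def cloud(n,d):
    c,R,t=cam(n); v,u=np.indices(d.shape)
    P=np.stack([(u-c["cx"])/c["fx"]*d,(v-c["cy"])/c["fy"]*d,d],-1)
    return (P-t)@R
def ray(n,uv,z):
    c,R,t=cam(n); uv=np.atleast_2d(uv)
    r=np.c_[(uv[:,0]-c["cx"])/c["fx"],(uv[:,1]-c["cy"])/c["fy"],np.ones(len(uv))]@R
    o=-R.T@t; return o+r*((z-o[2])/r[:,2])[:,None]
E
python3 - <<'E'
from h import *
p=cv2.imread("pics/top0.png"); d=np.load("pics/top0.npy"); W=cloud("top",d)
hsv=cv2.cvtColor(p,cv2.COLOR_BGR2HSV)
cv2.imwrite("pics/crop.png",cv2.resize(p[150:265,190:370],None,fx=4,fy=4,interpolation=cv2.INTER_CUBIC))
roi=np.zeros(d.shape,bool); roi[155:262,195:360]=1
z=W[...,2]
def rect(m,zz,name):
    m=cv2.morphologyEx(m.astype(np.uint8),cv2.MORPH_OPEN,np.ones((2,2)))
    cs=max(cv2.findContours(m,0,1)[0],key=cv2.contourArea)
    X=ray("top",cs[:,0,:].astype(float),zz)[:,:2]
    r=cv2.minAreaRect((X*1000).astype(np.float32)); print(name,r, "medz",np.median(z[m>0])); return r
rect(roi&(z>.009),.018,"jig")
rect(roi&(z>.065)&(np.arange(560)[None]>245)&(np.arange(560)[None]<300),.078,"blank")
for name,m in(("red",(hsv[...,0]<6)|(hsv[...,0]>174)),("blue",(hsv[...,0]>100)&(hsv[...,0]<125))):
    m=roi&m&(hsv[...,1]>150)&(hsv[...,2]>60)
    print(name,m.sum(),W[m].mean(0),W[m].min(0),W[m].max(0))
# fence top line
m=roi&(z>.031)&(z<.045)&(hsv[...,1]<80); q=W[m][:,:2]
print("fence",m.sum(),q.mean(0),np.degrees(np.arctan2(*(np.linalg.svd(q-q.mean(0),full_matrices=False)[2][0][::-1]))))
E
```

```text
jig ((514.7366333007812, 33.100189208984375), (208.8133087158203, 404.4517822265625), 11.73028564453125) medz 0.020222116069145306
blank ((477.52239990234375, 48.65882110595703), (41.075565338134766, 99.79013061523438), 27.55617904663086) medz 0.07847799997092647
red 152 [ 0.5926445  -0.08511899  0.11973392] [ 0.37260004 -0.10154213  0.08648231] [ 6.26223699e-01 -3.46350480e-04  1.56515125e+00]
blue 99 [0.54365967 0.17712153 0.09896771] [0.52792265 0.16127518 0.08689773] [0.57125754 0.19120853 0.12450254]
fence 723 [0.56639682 0.04526163] -79.45621223072067
```

View pics/crop.png

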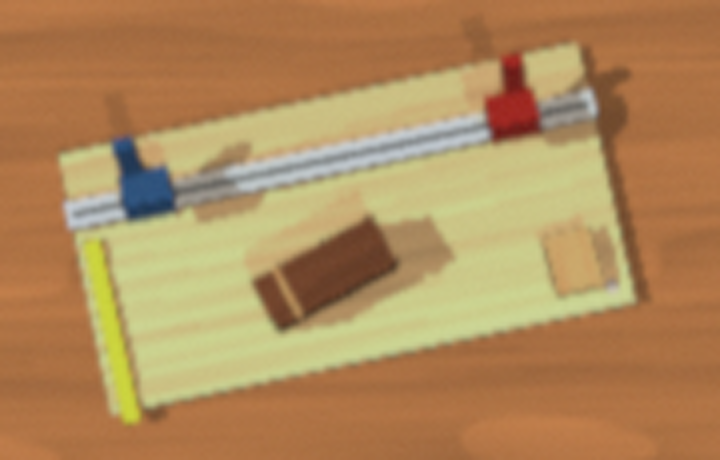

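The crop confirms it: small walnut block with a pale stripe, upright on the board between the stops. The red stop is at the right end (jig -y) and the pencil and offcut are clear. I'll move over the jig for a wrist look.

```bash
R='{"jaw":0,"dx":-0.15,"dy":-0.114,"dz":-0.03}'; python3 -m crank '[{"jaw":0,"dx":-0.15,"dy":-0.114,"dz":-0.03},{"jaw":0,"dx":-0.15,"dy":-0.114,"dz":-0.03},{"jaw":0,"dx":-0.15,"dy":-0.114,"dz":-0.03},{"jaw":0,"dx":-0.15,"dy":-0.114,"dz":-0.03},{"jaw":0,"dx":-0.15,"dy":-0.114,"dz":-0.03},{"jaw":0,"dx":-0.15,"dy":-0.114,"dz":-0.03},{"jaw":0,"dx":-0.15,"dy":-0.114,"dz":-0.03},{"jaw":0,"dx":-0.15,"dy":-0.114,"dz":-0.03},{"jaw":0,"dx":-0.15,"dy":-0.114,"dz":-0.03},{"jaw":0,"dx":-0.15,"dy":-0.114,"dz":-0.03}]'
python3 -m crank '[{"jaw":0,"yaw":0.185},{"jaw":0,"yaw":0.185},{"jaw":0,"yaw":0.185},{"jaw":0,"yaw":0.185},{"jaw":0,"yaw":0.185},{"jaw":0,"yaw":0.185},{"jaw":0,"yaw":0.185},{"jaw":0}]'
python3 - <<'E'
from h import *
s=manip.state();print(s)
p,d=viewer.get_image("wrist"); cv2.imwrite("pics/w1.png",p[:,:,::-1]); np.save("pics/w1.npy",d); c=viewer.camera_info("wrist");print(c)
import pickle;pickle.dump(c,open("pics/w1.pkl","wb"))
E
```

```text
{'t': 0.1, 'joint_positions': array([ 6.31928464e+01,  5.03425910e+00,  7.86138203e+01, -4.87797142e-04,
        9.64626053e+01, -5.90429396e+00]), 'dq': array([ 0.09867347, -0.08732917, -0.06748688,  0.07939255,  0.01149951,
        0.01428308]), 'joint_efforts': array([ 1.74296743e-03, -3.41248047e+01, -3.03303659e+01,  7.19314325e-02,
        3.04017670e-02, -1.14107961e-04]), 'tcp_pos': array([0.19600622, 0.51340166, 0.21844712]), 'orientation': array([[-9.34186247e-01,  3.56784683e-01, -8.63675199e-04],
       [ 3.56785677e-01,  9.34184668e-01, -1.72801379e-03],
       [ 1.90303279e-04, -1.92243365e-03, -9.99998134e-01]]), 'force': array([ 0.23480577,  0.48815411, -0.02320811]), 'moment': array([-0.03113394,  0.04618563,  0.01174131]), 'finger_force': 0.0, 'gripper_width': 0.9997061853842959}
{'fx': 314.4074221654745, 'fy': 314.4074221654745, 'cx': 276.173763769562, 'cy': 209.19347180326423, 'rvec': array([-2.41863173, -1.666436  , -0.19840425]), 'tvec': array([-0.54848675, -0.0258839 ,  0.39098639])}validation failed for argument at $[0]...
validation failed for argument at $[0]...
```

View pics/w1.png

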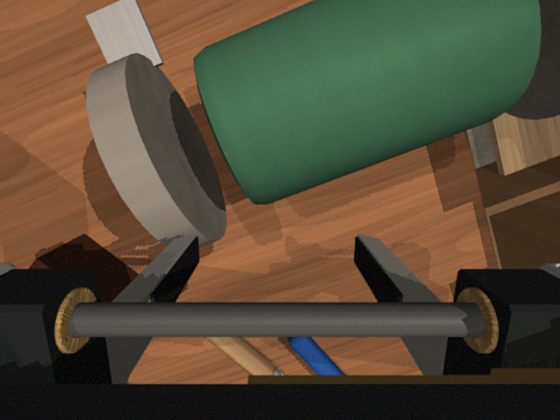

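The arm did not move: the rows were refused, probably because every key is required. The wrist picture shows only the start area. I'll retry with full rows.

```bash
python3 -m crank '[{"jaw":0,"dx":-0.15,"dy":-0.114,"dz":-0.03,"yaw":0},{"jaw":0,"dx":-0.15,"dy":-0.114,"dz":-0.03,"yaw":0},{"jaw":0,"dx":-0.15,"dy":-0.114,"dz":-0.03,"yaw":0},{"jaw":0,"dx":-0.15,"dy":-0.114,"dz":-0.03,"yaw":0},{"jaw":0,"dx":-0.15,"dy":-0.114,"dz":-0.03,"yaw":0},{"jaw":0,"dx":-0.15,"dy":-0.114,"dz":-0.03,"yaw":0},{"jaw":0,"dx":-0.15,"dy":-0.114,"dz":-0.03,"yaw":0},{"jaw":0,"dx":-0.15,"dy":-0.114,"dz":-0.03,"yaw":0},{"jaw":0,"dx":-0.15,"dy":-0.114,"dz":-0.03,"yaw":0},{"jaw":0,"dx":-0.15,"dy":-0.114,"dz":-0.03,"yaw":0}]'
```

```text
t: 1.15
tcp_pos: [0.4454, 0.1119, 0.2946]
orientation: [[-0.934, 0.357, 0.0], [0.357, 0.934, 0.0], [-0.0, 0.0, -1.0]]
force: [0.5, 0.5, -0.2]
gripper_width: 0.188
finger_force: 0.0
```

```bash
python3 -m crank '[{"jaw":0,"dx":0,"dy":0,"dz":0,"yaw":0.185},{"jaw":0,"dx":0,"dy":0,"dz":0,"yaw":0.185},{"jaw":0,"dx":0,"dy":0,"dz":0,"yaw":0.185},{"jaw":0,"dx":0,"dy":0,"dz":0,"yaw":0.185},{"jaw":0,"dx":0,"dy":0,"dz":0,"yaw":0.185},{"jaw":0,"dx":0,"dy":0,"dz":0,"yaw":0.185},{"jaw":0,"dx":0,"dy":0,"dz":0,"yaw":0.185},{"jaw":0,"dx":0,"dy":0,"dz":0,"yaw":0}]'
python3 - <<'E'
from h import *
c=viewer.camera_info("wrist")
p,d=viewer.get_image("wrist"); cv2.imwrite("pics/w2.png",p[:,:,::-1]); np.save("pics/w2.npy",d);print(c)
import pickle;pickle.dump(c,open("pics/w2.pkl","wb"))
E
```

```text
t: 1.95
tcp_pos: [0.4447, 0.1138, 0.2941]
orientation: [[-0.188, 0.982, -0.001], [0.982, 0.188, 0.0], [0.0, -0.001, -1.0]]
force: [-0.4, -1.1, -0.6]
gripper_width: 0.003
finger_force: 0.0
{'fx': 314.4074221654745, 'fy': 314.4074221654745, 'cx': 276.173763769562, 'cy': 209.19347180326423, 'rvec': array([-2.89059126, -0.27484601, -0.03303558]), 'tvec': array([-0.45833002, -0.01654114,  0.47008229])}
```

View pics/w2.png

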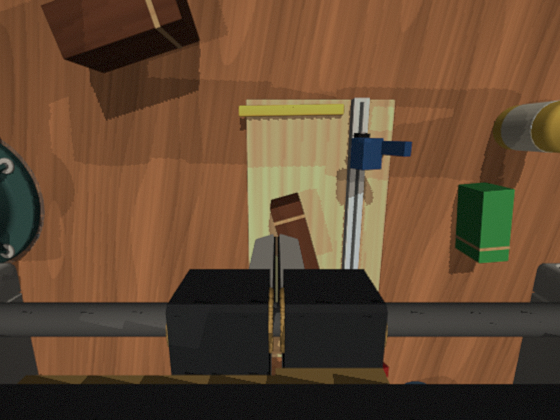

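Wrist view: blue end of the jig at the top, fence front edge along column ~348 and fence end at (361,98). Blue stop at (367,152), blank around (293,225). I'll fit the fence edges here and combine them with the top view.

Run:
```python
from h import *
import pickle
# wrist
p=cv2.imread("pics/w2.png"); d=np.load("pics/w2.npy"); W=cloud("wrist",d); z=W[...,2]
hsv=cv2.cvtColor(p,cv2.COLOR_BGR2HSV)
def fencefit(n,m,ax):
    # extreme edges per row/col of mask along axis ax -> lines at z=.038
    lo,hi=[],[]
    for i in range(m.shape[ax]):
        k=np.where(m[i] if ax==0 else m[:,i])[0]
        if len(k)>=4 and k[-1]-k[0]<25:
            a,b=(k[0]-.5,k[-1]+.5)
            lo.append((a,i) if ax==0 else (i,a)); hi.append((b,i) if ax==0 else (i,b))
    for nm,e in(("lo",lo),("hi",hi)):
        X=ray(n,np.array(e,float),.038)[:,:2]*1000
        l=cv2.fitLine(X.astype(np.float32),cv2.DIST_HUBER,0,.01,.01).ravel()
        s=np.sign(l[1]); l[:2]*=s
        print(n,nm,len(e),"y-axis deg",np.degrees(np.arctan2(l[1],l[0])),"pt",l[2:])
v,u=np.indices(d.shape)
print("zfence",np.median(z[190:260,348:355]), "zboard",np.median(z[180:250,255:265]))
m=(z>.028)&(z<.05)&(v>172)&(v<262)&(u>320)&(u<375); fencefit("wrist",m,0)
e=[(x,np.where((np.abs(z[80:180,x]-.018)<.008))[0]) for x in range(260,335,5)]
b=(z>.009)&(z<.03)
k=np.array([(x,80+np.where(b[80:180,x])[0][0]-.5) for x in list(range(372,392,3))],float)
print("blue end edge",ray("wrist",k,.018)[:,:2]*1000)
# top
p=cv2.imread("pics/top0.png"); d=np.load("pics/top0.npy"); W=cloud("top",d); z=W[...,2]; v,u=np.indices(d.shape)
print("top zfence",np.median(z[186:190,265:285]))
hsv=cv2.cvtColor(p,cv2.COLOR_BGR2HSV)
m=(hsv[...,1]<70)&(hsv[...,2]>70)&(u>238)&(u<305)&(v>172)&(v<203); fencefit("top",m,1)
mb=((hsv[...,0]>18)&(hsv[...,0]<32)&(hsv[...,1]<150)&(hsv[...,2]>120)&(v>155)&(v<262)&(u>195)&(u<360)).astype(np.uint8)
mb=cv2.morphologyEx(mb,cv2.MORPH_CLOSE,np.ones((15,15)))
cs=max(cv2.findContours(mb,0,1)[0],key=cv2.contourArea)
print("board",cv2.minAreaRect((ray("top",cs[:,0].astype(float),.018)[:,:2]*1000).astype(np.float32)))
for name,hh in(("red",(hsv[...,0]<6)|(hsv[...,0]>174)),("blue",(hsv[...,0]>100)&(hsv[...,0]<125))):
    m=hh&(v>155)&(v<262)&(u>205)&(u<340)&(hsv[...,1]>150)&(hsv[...,2]>50)
    hi=m&(z>.1); lo=m&(z<.1); print(name,"hi",hi.sum(),np.median(W[hi],0),"lo",np.median(W[lo],0))
```

```text
zfence 0.03975765011940653 zboard 0.01969992860901593
wrist lo 89 y-axis deg 100.96818 pt [548.5681    85.426575]
wrist hi 89 y-axis deg 100.7719 pt [570.5644    89.660545]
blue end edge [[549.46446277 246.46632443]
 [553.39816732 247.23201395]
 [557.33187925 247.99770491]
 [561.26559854 248.76339729]
 [565.1993252  249.52909112]
 [569.13305923 250.29478637]
 [573.06680062 251.06048307]]
top zfence 0.038646357252070176
top lo 66 y-axis deg 100.71243 pt [579.3172   48.51998]
top hi 66 y-axis deg 99.98268 pt [554.0822    48.423225]
board ((518.81689453125, 36.41313171386719), (201.7901611328125, 401.90966796875), 10.635537147521973)
red hi 65 [ 0.59428758 -0.08655217  0.10362921] lo [ 0.59295567 -0.08679307  0.0951899 ]
blue hi 35 [0.53647828 0.18095614 0.10263663] lo [0.54534615 0.17647053 0.09514813]
```

Jig fix: origin at (0.518, 0.037), yaw 10.8°, tool already aligned with it. I'll go behind the red arm with the jaws shut, at jig (110,-140), then descend.

```bash
python3 -m crank '[{"jaw":0,"dx":-0.153,"dy":0.112,"dz":0,"yaw":0},{"jaw":0,"dx":-0.153,"dy":0.112,"dz":0,"yaw":0},{"jaw":0,"dx":-0.153,"dy":0.112,"dz":0,"yaw":0},{"jaw":0,"dx":-0.153,"dy":0.112,"dz":0,"yaw":0},{"jaw":0,"dx":-0.153,"dy":0.112,"dz":0,"yaw":0},{"jaw":0,"dx":-0.153,"dy":0.112,"dz":0,"yaw":0},{"jaw":0,"dx":0,"dy":0,"dz":0.18,"yaw":0},{"jaw":0,"dx":0,"dy":0,"dz":0.18,"yaw":0},{"jaw":0,"dx":0,"dy":0,"dz":0.18,"yaw":0},{"jaw":0,"dx":0,"dy":0,"dz":0.18,"yaw":0}]'
python3 - <<'E'
from h import *
p,d=viewer.get_image("side"); cv2.imwrite("pics/s3.png",cv2.resize(p[120:300,180:400,::-1],None,fx=3,fy=3))
print(manip.state()["tcp_pos"])
E
```

```text
t: 3.0
tcp_pos: [0.6528, -0.0802, 0.1123]
orientation: [[-0.191, 0.982, -0.0], [0.982, 0.191, 0.0], [0.0, -0.0, -1.0]]
force: [0.3, -0.0, 0.3]
gripper_width: 0.003
finger_force: 0.0
[ 0.64728842 -0.07903929  0.10168944]
```

View pics/s3.png

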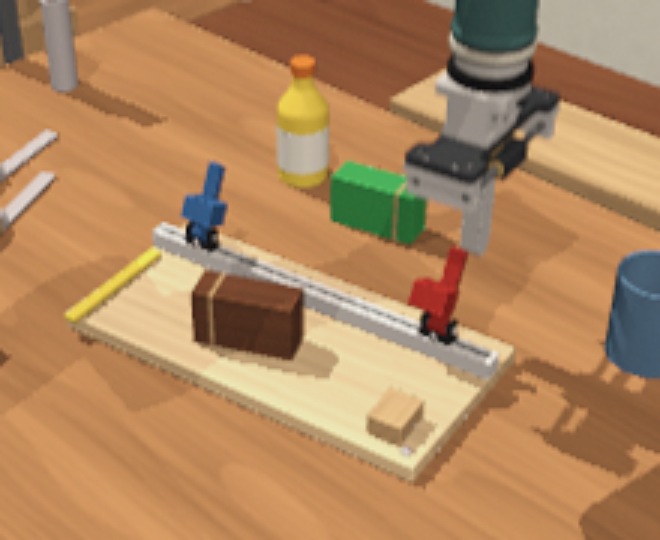

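The fingers are behind the red arm, seen at about (475,235) in the crop. Now tipping it.

```bash
python3 -m crank '[{"jaw":0,"dx":0,"dy":-0.036,"dz":-0.03,"yaw":0},{"jaw":0,"dx":0,"dy":-0.036,"dz":0,"yaw":0},{"jaw":0,"dx":0,"dy":-0.036,"dz":0,"yaw":0},{"jaw":0,"dx":0,"dy":-0.036,"dz":0,"yaw":0},{"jaw":0,"dx":0,"dy":-0.036,"dz":0,"yaw":0},{"jaw":0,"dx":0,"dy":-0.036,"dz":0,"yaw":0}]'; python3 -m crank '[{"jaw":0,"dx":0,"dy":-0.036,"dz":0,"yaw":0},{"jaw":0,"dx":0,"dy":-0.036,"dz":0,"yaw":0},{"jaw":0,"dx":0,"dy":-0.036,"dz":0,"yaw":0},{"jaw":0,"dx":0,"dy":-0.036,"dz":0,"yaw":0},{"jaw":0,"dx":0,"dy":0,"dz":0,"yaw":0}]'
python3 - <<'E'
from h import *
p,d=viewer.get_image("side"); cv2.imwrite("pics/s4.png",cv2.resize(p[120:300,180:400,::-1],None,fx=3,fy=3))
E
```

```text
t: 3.65
tcp_pos: [0.6064, -0.0898, 0.1343]
orientation: [[-0.189, 0.982, 0.024], [0.982, 0.189, -0.001], [-0.006, 0.023, -1.0]]
force: [2.9, 3.4, 17.3]
gripper_width: 0.005
finger_force: 7.5
t: 4.15
tcp_pos: [0.5637, -0.0976, 0.1235]
orientation: [[-0.187, 0.982, 0.001], [0.982, 0.187, -0.001], [-0.001, 0.001, -1.0]]
force: [0.4, 0.6, 0.2]
gripper_width: 0.004
finger_force: 0.0
```

View pics/s4.png

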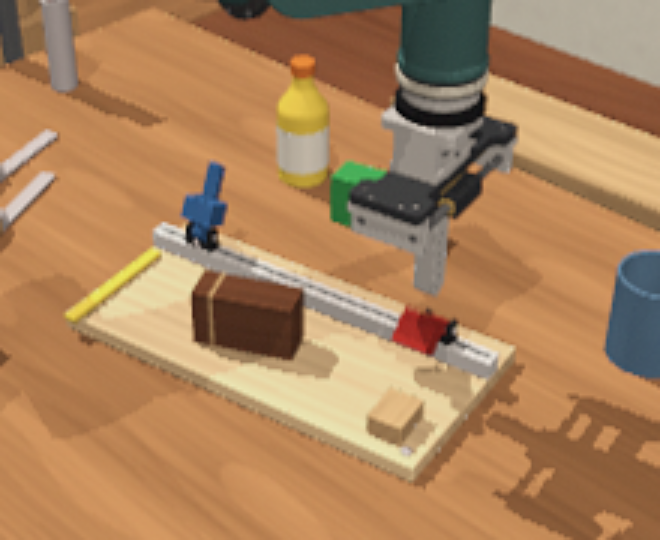

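The side view shows the red flap down with its foot at (422,330) in front of the fence, the blue one still up and the other things undisturbed. Next: above the blank, turned to match it, jaws open.

```bash
python3 -m crank '[{"jaw":0,"dx":0,"dy":0,"dz":-0.16,"yaw":0},{"jaw":0,"dx":0,"dy":0,"dz":-0.16,"yaw":0},{"jaw":1,"dx":0.16,"dy":-0.057,"dz":0,"yaw":0},{"jaw":1,"dx":0.16,"dy":-0.057,"dz":0,"yaw":0},{"jaw":1,"dx":0.16,"dy":-0.057,"dz":0,"yaw":0},{"jaw":1,"dx":0.16,"dy":-0.057,"dz":0,"yaw":0},{"jaw":1,"dx":0,"dy":0,"dz":0,"yaw":-0.187},{"jaw":1,"dx":0,"dy":0,"dz":0,"yaw":-0.187},{"jaw":1,"dx":0,"dy":0,"dz":0,"yaw":0},{"jaw":1,"dx":0,"dy":0,"dz":0,"yaw":0}]'
python3 - <<'E'
from h import *
d=viewer.get_image("wrist")[1]; s=manip.state(); W=cloud("wrist",d); z=W[...,2]
m=(np.abs(z-.079)<.006)&(np.hypot(W[...,0]-.4775,W[...,1]-.0487)<.075)
q=(W[m][:,:2]*1000).astype(np.float32); print(m.sum(),cv2.minAreaRect(q),np.median(z[m]))
print(s["tcp_pos"],s["orientation"][:,1],s["gripper_width"])
E
```

```text
t: 5.2
tcp_pos: [0.4786, 0.0494, 0.2017]
orientation: [[-0.461, 0.887, -0.001], [0.887, 0.461, 0.0], [0.0, -0.001, -1.0]]
force: [-0.5, -0.5, 0.4]
gripper_width: 0.648
finger_force: 0.0
4342 ((482.0730285644531, 51.90774154663086), (40.54227066040039, 99.0749740600586), 27.468263626098633) 0.07941140324345747
[0.47864559 0.0492684  0.20168343] [ 8.87108984e-01  4.61559690e-01 -5.50166275e-04] 0.6910060322085858
```

Top and wrist views agree to about 5 mm, and the jaws will centre the blank. Descend and grip.

```bash
python3 -m crank '[{"jaw":1,"dx":0,"dy":0.01,"dz":0,"yaw":0},{"jaw":1,"dx":0,"dy":0,"dz":0.14,"yaw":0},{"jaw":1,"dx":0,"dy":0,"dz":0.14,"yaw":0},{"jaw":1,"dx":0,"dy":0,"dz":0.14,"yaw":0},{"jaw":1,"dx":0,"dy":0,"dz":0.14,"yaw":0},{"jaw":1,"dx":0,"dy":0,"dz":0,"yaw":0},{"jaw":1,"dx":0,"dy":0,"dz":0,"yaw":0}]'; python3 -m crank '[{"jaw":0.3,"dx":0,"dy":0,"dz":0,"yaw":0},{"jaw":0.3,"dx":0,"dy":0,"dz":0,"yaw":0},{"jaw":0.3,"dx":0,"dy":0,"dz":0,"yaw":0},{"jaw":0.3,"dx":0,"dy":0,"dz":0,"yaw":0},{"jaw":0.3,"dx":0,"dy":0,"dz":0,"yaw":0},{"jaw":0.3,"dx":0,"dy":0,"dz":0,"yaw":0},{"jaw":0.3,"dx":0,"dy":0,"dz":0,"yaw":0},{"jaw":0.3,"dx":0,"dy":0,"dz":0,"yaw":0}]' 20
```

```text
t: 5.95
tcp_pos: [0.4808, 0.0505, 0.0621]
orientation: [[-0.463, 0.886, -0.001], [0.886, 0.463, 0.0], [0.001, -0.001, -1.0]]
force: [-0.1, -0.3, 0.6]
gripper_width: 1.002
finger_force: 0.0
t: 6.75
tcp_pos: [0.4811, 0.0508, 0.0621]
orientation: [[-0.464, 0.886, 0.001], [0.886, 0.464, 0.0], [-0.0, 0.001, -1.0]]
force: [0.6, 0.2, 1.0]
gripper_width: 0.426
finger_force: 20.0
```

```bash
python3 -m crank '[{"jaw":0.3,"dx":0,"dy":0,"dz":0,"yaw":0.125},{"jaw":0.3,"dx":0,"dy":0,"dz":0,"yaw":0.125},{"jaw":0.3,"dx":0,"dy":0,"dz":0,"yaw":0.124},{"jaw":0.3,"dx":0,"dy":0,"dz":0,"yaw":0},{"jaw":0.3,"dx":0,"dy":0.032,"dz":0,"yaw":0},{"jaw":0.3,"dx":0,"dy":0.032,"dz":0,"yaw":0},{"jaw":0.3,"dx":0,"dy":0.032,"dz":0,"yaw":0},{"jaw":0.3,"dx":0,"dy":0.032,"dz":0,"yaw":0},{"jaw":0.3,"dx":0,"dy":0.032,"dz":0,"yaw":0},{"jaw":0.3,"dx":0,"dy":0,"dz":0,"yaw":0}]'; python3 -m crank '[{"jaw":0.3,"dx":0,"dy":0.008,"dz":0,"yaw":0},{"jaw":0.3,"dx":0,"dy":0.008,"dz":0,"yaw":0},{"jaw":0.3,"dx":0,"dy":0.008,"dz":0,"yaw":0},{"jaw":0.3,"dx":0,"dy":0.008,"dz":0,"yaw":0},{"jaw":0.3,"dx":0,"dy":0,"dz":0,"yaw":0}]'; python3 -m crank '[{"jaw":0.3,"dx":0,"dy":0.008,"dz":0,"yaw":0},{"jaw":0.3,"dx":0,"dy":0,"dz":0,"yaw":0}]'
```

```text
t: 7.75
tcp_pos: [0.5216, 0.0585, 0.0621]
orientation: [[-0.189, 0.982, 0.002], [0.982, 0.189, 0.0], [0.0, 0.002, -1.0]]
force: [-0.9, 0.3, 3.0]
gripper_width: 0.421
finger_force: 20.0
t: 8.25
tcp_pos: [0.5274, 0.0596, 0.062]
orientation: [[-0.188, 0.982, -0.001], [0.982, 0.188, -0.0], [0.0, -0.001, -1.0]]
force: [-4.9, -1.0, 4.9]
gripper_width: 0.422
finger_force: 20.0
t: 8.45
tcp_pos: [0.5294, 0.06, 0.062]
orientation: [[-0.188, 0.982, -0.001], [0.982, 0.188, -0.0], [0.0, -0.001, -1.0]]
force: [-3.9, -1.1, 5.1]
gripper_width: 0.425
finger_force: 20.0
```

```bash
python3 -m crank '[{"jaw":0.3,"dx":0,"dy":0.004,"dz":0,"yaw":0},{"jaw":0.3,"dx":0,"dy":0.004,"dz":0,"yaw":0},{"jaw":0.3,"dx":0,"dy":0,"dz":0,"yaw":0}]'; python3 -m crank '[{"jaw":0.3,"dx":0,"dy":0.004,"dz":0,"yaw":0},{"jaw":0.3,"dx":0,"dy":0.004,"dz":0,"yaw":0},{"jaw":0.3,"dx":0,"dy":0,"dz":0,"yaw":0}]'
```

```text
t: 8.75
tcp_pos: [0.5311, 0.0603, 0.062]
orientation: [[-0.188, 0.982, -0.002], [0.982, 0.188, -0.0], [0.0, -0.002, -1.0]]
force: [-5.0, -1.1, 5.5]
gripper_width: 0.424
finger_force: 20.0
t: 9.05
tcp_pos: [0.5331, 0.0607, 0.062]
orientation: [[-0.188, 0.982, -0.002], [0.982, 0.188, -0.0], [0.0, -0.002, -1.0]]
force: [-5.3, -0.8, 5.8]
gripper_width: 0.424
finger_force: 20.0
```

```bash
python3 -m crank '[{"jaw":0.3,"dx":0,"dy":0,"dz":-0.002,"yaw":0},{"jaw":0.3,"dx":0,"dy":0.004,"dz":0,"yaw":0},{"jaw":0.3,"dx":0,"dy":0,"dz":0,"yaw":0}]'; python3 -m crank '[{"jaw":0.3,"dx":0,"dy":0.004,"dz":0,"yaw":0},{"jaw":0.3,"dx":0,"dy":0,"dz":0,"yaw":0}]';python3 -c "
from workcell import manip; print(manip.state()['moment'])"
```

```text
t: 9.35
tcp_pos: [0.5341, 0.0609, 0.062]
orientation: [[-0.188, 0.982, -0.002], [0.982, 0.188, -0.0], [0.0, -0.002, -1.0]]
force: [-3.9, -1.1, 3.1]
gripper_width: 0.422
finger_force: 20.0
t: 9.55
tcp_pos: [0.5342, 0.0609, 0.062]
orientation: [[-0.188, 0.982, -0.004], [0.982, 0.188, -0.001], [0.0, -0.004, -1.0]]
force: [-7.2, -1.1, 2.9]
gripper_width: 0.431
finger_force: 20.0
[-0.34030724  1.48577695  0.1139731 ]
```

Fence contact felt: the force rose 3.3 N with no motion, at TCP jig x of 20. Back off slightly and slide towards the red stop.

```bash
python3 -m crank '[{"jaw":0.3,"dx":-0.02,"dy":-0.002,"dz":0,"yaw":0},{"jaw":0.3,"dx":-0.04,"dy":0,"dz":0,"yaw":0},{"jaw":0.3,"dx":-0.04,"dy":0,"dz":0,"yaw":0},{"jaw":0.3,"dx":-0.04,"dy":0,"dz":0,"yaw":0},{"jaw":0.3,"dx":-0.04,"dy":0,"dz":0,"yaw":0},{"jaw":0.3,"dx":-0.04,"dy":0,"dz":0,"yaw":0},{"jaw":0.3,"dx":-0.04,"dy":0,"dz":0,"yaw":0},{"jaw":0.3,"dx":0,"dy":0,"dz":0,"yaw":0}]'; python3 -m crank '[{"jaw":0.3,"dx":-0.008,"dy":0,"dz":0,"yaw":0},{"jaw":0.3,"dx":-0.008,"dy":0,"dz":0,"yaw":0},{"jaw":0.3,"dx":0,"dy":0,"dz":0,"yaw":0}]'
```

```text
t: 10.35
tcp_pos: [0.5456, 0.0, 0.0624]
orientation: [[-0.188, 0.982, -0.005], [0.982, 0.188, 0.007], [0.007, -0.003, -1.0]]
force: [-8.5, 7.0, 6.5]
gripper_width: 0.427
finger_force: 20.0
t: 10.65
tcp_pos: [0.546, -0.0021, 0.0625]
orientation: [[-0.189, 0.982, -0.005], [0.982, 0.189, 0.009], [0.01, -0.003, -1.0]]
force: [-9.7, 10.3, 8.4]
gripper_width: 0.423
finger_force: 20.0
```

Push resistance is too high well before the expected stop: the blank is dragging on board and fence. Unload both and read again.

```bash
python3 -m crank '[{"jaw":0.3,"dx":0.004,"dy":-0.004,"dz":-0.004,"yaw":0},{"jaw":0.3,"dx":0,"dy":0,"dz":0,"yaw":0}]'; python3 -m crank '[{"jaw":0.3,"dx":0,"dy":-0.002,"dz":-0.003,"yaw":0},{"jaw":0.3,"dx":0,"dy":0,"dz":0,"yaw":0}]'
python3 - <<'E'
from h import *
p,d=viewer.get_image("side"); cv2.imwrite("pics/s5.png",cv2.resize(p[150:290,200:380,::-1],None,fx=4,fy=4))
s=manip.state(); print(s["force"],s["moment"],s["tcp_pos"])
E
```

```text
t: 10.85
tcp_pos: [0.5464, -0.005, 0.0625]
orientation: [[-0.188, 0.982, -0.001], [0.982, 0.188, 0.001], [0.002, -0.001, -1.0]]
force: [-2.6, 2.0, -1.0]
gripper_width: 0.422
finger_force: 20.0
t: 11.05
tcp_pos: [0.5467, -0.0062, 0.0637]
orientation: [[-0.188, 0.982, -0.0], [0.982, 0.188, -0.0], [-0.0, -0.0, -1.0]]
force: [-2.2, 0.7, -3.0]
gripper_width: 0.419
finger_force: 20.0
[-1.3003415   1.3482616  -2.04452347] [-0.02805312  0.43551363  0.07667032] [ 0.54665347 -0.00630405  0.06373866]
```

View pics/s5.png

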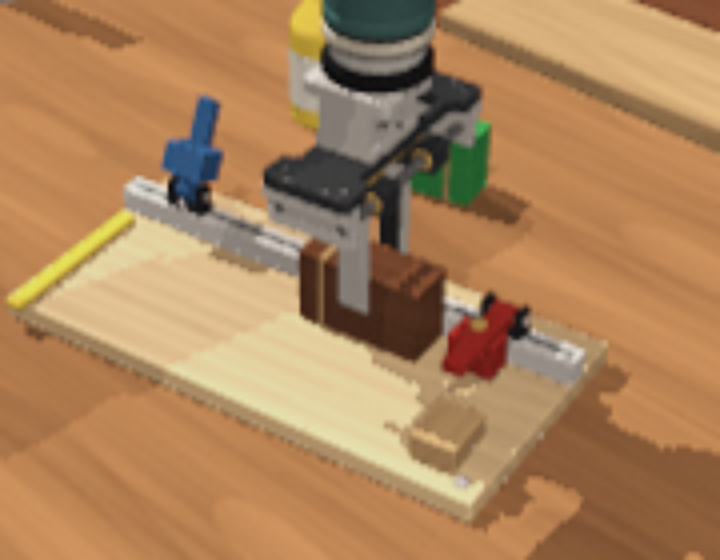

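The blank stands at the fence, gripped. Its right end is at (443,300) in the crop and the foot's near edge at about (450,340), so there is a small gap left. It is now almost weightless on the board, so I creep on with clean force readings.

```bash
python3 -m crank '[{"jaw":0.3,"dx":-0.008,"dy":0,"dz":0,"yaw":0},{"jaw":0.3,"dx":-0.008,"dy":0,"dz":0,"yaw":0},{"jaw":0.3,"dx":-0.008,"dy":0,"dz":0,"yaw":0},{"jaw":0.3,"dx":0,"dy":0,"dz":0,"yaw":0}]'; python3 -m crank '[{"jaw":0.3,"dx":-0.008,"dy":0,"dz":0,"yaw":0},{"jaw":0.3,"dx":-0.008,"dy":0,"dz":0,"yaw":0},{"jaw":0.3,"dx":0,"dy":0,"dz":0,"yaw":0}]'
```

```text
t: 11.5
tcp_pos: [0.5478, -0.0124, 0.0643]
orientation: [[-0.187, 0.982, 0.0], [0.982, 0.187, -0.0], [-0.0, 0.0, -1.0]]
force: [-2.9, -0.4, -1.2]
gripper_width: 0.425
finger_force: 20.0
t: 11.8
tcp_pos: [0.5485, -0.0162, 0.0643]
orientation: [[-0.188, 0.982, 0.0], [0.982, 0.188, -0.0], [-0.0, -0.0, -1.0]]
force: [-1.2, 1.1, -2.3]
gripper_width: 0.427
finger_force: 20.0
```

```bash
python3 -m crank '[{"jaw":0.3,"dx":-0.008,"dy":0,"dz":0.005,"yaw":0},{"jaw":0.3,"dx":-0.008,"dy":0,"dz":0,"yaw":0},{"jaw":0.3,"dx":0,"dy":0,"dz":0,"yaw":0}]'; python3 -m crank '[{"jaw":0.3,"dx":-0.008,"dy":0,"dz":0,"yaw":0},{"jaw":0.3,"dx":0,"dy":0,"dz":0,"yaw":0}]'; python3 -m crank '[{"jaw":0.3,"dx":-0.008,"dy":0,"dz":0,"yaw":0},{"jaw":0.3,"dx":0,"dy":0,"dz":0,"yaw":0}]'
```

```text
t: 12.1
tcp_pos: [0.5492, -0.0201, 0.0629]
orientation: [[-0.188, 0.982, 0.0], [0.982, 0.188, -0.0], [-0.0, -0.0, -1.0]]
force: [-3.0, 0.3, -2.3]
gripper_width: 0.422
finger_force: 20.0
t: 12.3
tcp_pos: [0.5496, -0.022, 0.0629]
orientation: [[-0.188, 0.982, -0.0], [0.982, 0.188, -0.0], [-0.0, -0.0, -1.0]]
force: [-2.2, 0.9, -1.6]
gripper_width: 0.427
finger_force: 20.0
t: 12.5
tcp_pos: [0.5499, -0.0239, 0.0629]
orientation: [[-0.188, 0.982, -0.0], [0.982, 0.188, -0.0], [-0.0, -0.0, -1.0]]
force: [-3.4, 0.6, -2.0]
gripper_width: 0.424
finger_force: 20.0
```

```bash
python3 -m crank '[{"jaw":0.3,"dx":-0.006,"dy":0,"dz":0,"yaw":0},{"jaw":0.3,"dx":0,"dy":0,"dz":0,"yaw":0}]'; python3 -m crank '[{"jaw":0.3,"dx":-0.006,"dy":0,"dz":0,"yaw":0},{"jaw":0.3,"dx":0,"dy":0,"dz":0,"yaw":0}]'
```

```text
t: 12.7
tcp_pos: [0.5502, -0.0252, 0.063]
orientation: [[-0.188, 0.982, -0.0], [0.982, 0.188, 0.0], [0.0, -0.0, -1.0]]
force: [-2.2, 1.4, -1.9]
gripper_width: 0.427
finger_force: 20.0
t: 12.9
tcp_pos: [0.5502, -0.0254, 0.0629]
orientation: [[-0.188, 0.982, -0.001], [0.982, 0.188, 0.003], [0.003, -0.0, -1.0]]
force: [-3.5, 4.4, -1.4]
gripper_width: 0.425
finger_force: 20.0
```

```bash
python3 -m crank '[{"jaw":0.3,"dx":-0.006,"dy":0,"dz":0,"yaw":0},{"jaw":0.3,"dx":0,"dy":0,"dz":0,"yaw":0}]'
```

```text
t: 13.1
tcp_pos: [0.5502, -0.0255, 0.0631]
orientation: [[-0.188, 0.982, -0.001], [0.982, 0.188, 0.005], [0.006, -0.0, -1.0]]
force: [-4.4, 6.6, -0.6]
gripper_width: 0.424
finger_force: 20.0
```

Contact with the foot felt: motion stopped and the push rose to 7 N. Go to about 10 N and hold.

```bash
python3 -m crank '[{"jaw":0.3,"dx":-0.006,"dy":0,"dz":0,"yaw":0},{"jaw":0.3,"dx":0,"dy":0,"dz":0,"yaw":0},{"jaw":0.3,"dx":0,"dy":0,"dz":0,"yaw":0}]'; python3 -m crank '[{"jaw":0.3,"dx":0,"dy":0,"dz":0,"yaw":0},{"jaw":0.3,"dx":0,"dy":0,"dz":0,"yaw":0},{"jaw":0.3,"dx":0,"dy":0,"dz":0,"yaw":0}]'
```

```text
t: 13.4
tcp_pos: [0.5503, -0.0256, 0.0632]
orientation: [[-0.189, 0.982, -0.002], [0.982, 0.189, 0.008], [0.008, -0.0, -1.0]]
force: [-4.6, 10.3, 2.2]
gripper_width: 0.421
finger_force: 20.0
t: 13.7
tcp_pos: [0.5503, -0.0256, 0.0632]
orientation: [[-0.189, 0.982, -0.002], [0.982, 0.189, 0.008], [0.008, -0.0, -1.0]]
force: [-5.2, 11.2, -0.1]
gripper_width: 0.425
finger_force: 20.0
```

```bash
python3 -m crank '[{"jaw":0.3,"dx":0,"dy":0,"dz":0,"yaw":0},{"jaw":0.3,"dx":0,"dy":0,"dz":0,"yaw":0},{"jaw":0.3,"dx":0,"dy":0,"dz":0,"yaw":0}]'; python3 -m crank '[{"jaw":0.3,"dx":0.006,"dy":0,"dz":0,"yaw":0},{"jaw":0.3,"dx":0.006,"dy":0,"dz":0,"yaw":0},{"jaw":0.3,"dx":0,"dy":0,"dz":0.003,"yaw":0},{"jaw":0.3,"dx":0,"dy":0,"dz":0,"yaw":0}]'
```

```text
t: 14.0
tcp_pos: [0.5503, -0.0256, 0.0632]
orientation: [[-0.189, 0.982, -0.002], [0.982, 0.189, 0.008], [0.008, -0.0, -1.0]]
force: [-5.6, 10.8, 1.0]
gripper_width: 0.427
finger_force: 20.0
t: 14.4
tcp_pos: [0.5502, -0.0253, 0.0628]
orientation: [[-0.188, 0.982, -0.001], [0.982, 0.188, 0.002], [0.002, -0.0, -1.0]]
force: [-4.2, 4.2, 1.0]
gripper_width: 0.421
finger_force: 20.0
```

```bash
python3 -m crank '[{"jaw":0.3,"dx":0,"dy":0,"dz":0.002,"yaw":0},{"jaw":0.3,"dx":0,"dy":0,"dz":0,"yaw":0}]'
```

```text
t: 14.6
tcp_pos: [0.5502, -0.0253, 0.0628]
orientation: [[-0.188, 0.982, -0.0], [0.982, 0.188, 0.002], [0.002, 0.0, -1.0]]
force: [-5.3, 5.3, 3.3]
gripper_width: 0.425
finger_force: 20.0
```

Seated on the board. Release and lift clear.

```bash
python3 -m crank '[{"jaw":0.65,"dx":0,"dy":0,"dz":0,"yaw":0},{"jaw":0.65,"dx":0,"dy":0,"dz":0,"yaw":0},{"jaw":0.65,"dx":0,"dy":0,"dz":0,"yaw":0},{"jaw":0.65,"dx":0,"dy":0,"dz":0,"yaw":0},{"jaw":0.65,"dx":0,"dy":0,"dz":0,"yaw":0}]'; python3 -m crank '[{"jaw":0.65,"dx":0,"dy":0,"dz":-0.02,"yaw":0},{"jaw":0.65,"dx":0,"dy":0,"dz":-0.1,"yaw":0},{"jaw":0.65,"dx":0,"dy":0,"dz":-0.15,"yaw":0},{"jaw":0.65,"dx":0,"dy":0,"dz":-0.15,"yaw":0},{"jaw":0.65,"dx":-0.18,"dy":0,"dz":-0.08,"yaw":0},{"jaw":0.65,"dx":-0.18,"dy":0,"dz":0,"yaw":0},{"jaw":0.65,"dx":0,"dy":0,"dz":0,"yaw":0},{"jaw":0.65,"dx":0,"dy":0,"dz":0,"yaw":0}]'
python3 - <<'E'
from h import *
p,d=viewer.get_image("wrist"); cv2.imwrite("pics/w6.png",p[:,:,::-1]); W=cloud("wrist",d); z=W[...,2]
m=(np.abs(z-.079)<.006)&(np.hypot(W[...,0]-.55,W[...,1]+.025)<.075)
r=cv2.minAreaRect((W[m][:,:2]*1000).astype(np.float32)); q=np.array(r[0])-[518.1,36.8]
print(m.sum(),r,"jig",q@[.982,.187],q@[-.187,.982])
E
```

```text
t: 15.1
tcp_pos: [0.5509, -0.0269, 0.0619]
orientation: [[-0.187, 0.982, 0.001], [0.982, 0.187, -0.0], [-0.0, 0.001, -1.0]]
force: [-0.6, 0.5, -0.5]
gripper_width: 0.647
finger_force: 0.0
t: 15.9
tcp_pos: [0.5673, -0.1158, 0.1866]
orientation: [[-0.186, 0.983, -0.0], [0.983, 0.186, 0.001], [0.001, -0.0, -1.0]]
force: [0.3, -1.3, 0.3]
gripper_width: 0.648
finger_force: 0.0
6105 ((550.12646484375, -23.3536376953125), (40.09236526489258, 99.36026763916016), 10.791300773620605) jig 20.20125822753904 -65.05982114257812
```

View pics/w6.png

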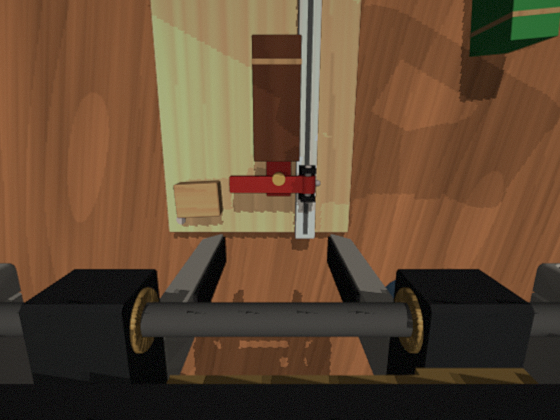

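The blank (252–302, 35–161) lies flush along the fence with its end on the red foot at row 161. The flap is down and the offcut undisturbed. It measures jig x 20.2 mm and yaw 10.8°, parallel to the jig. Handing in.

```bash
python3 -c "
from workcell import manip; print(manip.close_job())"
```

```text
the job is handed in; nothing more can be done
None
```

Job handed in, with no verdict shown: red stop down, blue up, blank pressed at about 11 N for over 0.5 s and left touching fence and foot; one risk is a 17 N wrist reading while tipping the flap, which may have passed the 16 N limit on the stop.

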